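# Index the fixture three clicks on and lock it

### The job

Turn the black knob of the green indexing fixture exactly three clicks clockwise (seen from above) from the notch it stands in, and let go so that it rests in the third notch. Then slide the red lock tab fully home, away from the robot, to lock it there. The notches are hidden and unevenly spaced, so count the clicks by feel; be gentle with knob and lock, and leave the things around undisturbed.

Things in the scene. Friction and masses are not known exactly. Their poses are not given: they have to be found in the camera images.
- fixture: Indexing fixture screwed to the bench: grey base plate 136 x 216 x 12 mm (x y z), on it a round green housing, diameter 121 mm, top at 48 mm, and at its -y side a lower plunger housing and the lock slide. Origin on the bench under the knob's axis, z up, x roughly away from the robot (yaw up to 0.45 rad either way).
- knob_grip (a point): Point on the knob's vertical axis at the height to grip, 77 mm above the bench; it does not turn. Black knurled round knob, diameter 42 mm, from 58 to 91 mm above the bench, on a thin skirt of diameter 82 mm with its top at 53.5 mm. Grip it at any yaw; it turns without end. A grip of 20 to 27 N turns it without slip; it bears 60 N, summed over both fingers.
- detent (a point): Top of the plunger housing, 40 mm high. Hidden in it a spring plunger drops into notches, unevenly 16 to 32 degrees apart; three clicks make 50 to 86 degrees. Turning from a notch first meets about 0.2 N m, falling to nothing at a crest half-way, then pulls onward as hard into the next notch, where the torque jumps back to resisting: one click. Let go near a notch, the knob centres in it.
- dot (a point): Centre of the white dot (diameter 9 mm) on the knob's skirt, 34 mm from the knob's axis, 54.5 mm above the bench; it turns with the knob. Where it starts varies. There is no mark for the notches.
- lock_tab (a point): Centre of the grip of the red lock tab, 68 mm above the bench: 14 mm (fixture x) x 24 mm (fixture y) x 34 mm high (49 to 83 mm). It rides in a slide along the fixture's x direction, beside the housing at its -y side; the bearings of the slide before and behind it are only 34 mm high.
- lock (a joint): Slide of the lock tab, m: 0 drawn back towards the robot (open), 0.030 fully home (fixture +x), about 3 N of friction, a hard stop at the end. Its bar then blocks the plunger; it will not pass while the plunger is lifted between two notches. Bears 25 N. It starts open, between 0 and 0.005.
- marking_blue_mid (a point): Bystander: blue bottle with black cap, diameter 33 mm, 68 mm tall, centre.
- screw_tin_mid (a point): Bystander: open round tin of screws, diameter 76 mm, 50 mm tall, centre.
- gauge_plate_mid (a point): Bystander: flat steel plate with cut-outs, 134 x 79 x 6 mm, lying flat, centre.

How it is judged (in metres and radians):
On the way, in this order (a step that is already met when the one before it is completed fails the run):
1. the knob stands in the third notch clockwise from where it started, let go (((x of dot in the frame of fixture between -0.0344 and -0.0294 m and y of dot in the frame of fixture between -0.0141 and -0.0091 m and distance of dot from where it was at the start of the episode between 0.0262 and 0.0312 m) or (x of dot in the frame of fixture between -0.0363 and -0.0313 m and y of dot in the frame of fixture between 0.0011 and 0.0061 m and distance of dot from where it was at the start of the episode between 0.0315 and 0.0365 m) or (x of dot in the frame of fixture between -0.0293 and -0.0243 m and y of dot in the frame of fixture between 0.0184 and 0.0234 m and distance of dot from where it was at the start of the episode between 0.0394 and 0.0444 m) or (x of dot in the frame of fixture between -0.0163 and -0.0113 m and y of dot in the frame of fixture between 0.0286 and 0.0336 m and distance of dot from where it was at the start of the episode between 0.0439 and 0.0489 m) or (x of dot in the frame of fixture between -0.0025 and 0.0025 m and y of dot in the frame of fixture between 0.0315 and 0.0365 m and distance of dot from where it was at the start of the episode between 0.043 and 0.048 m) or (x of dot in the frame of fixture between 0.0069 and 0.0119 m and y of dot in the frame of fixture between 0.0302 and 0.0352 m and distance of dot from where it was at the start of the episode between 0.0355 and 0.0405 m)) and contact force between the fingers and dial below 0.3 N), for 0.3 s.
2. then the lock tab is pushed fully home (value of joint lock above 0.027 m), for 0.2 s.
At the end, for the whole second after the job is handed in: The white dot, in the fixture's frame, is within 2.5 mm of its place in the third notch clockwise from the start, the lock slide is at 27 mm or more of its 30 mm, both are let go and the bystanders are within 10 mm of where they stood (((x of dot in the frame of fixture between -0.0344 and -0.0294 m and y of dot in the frame of fixture between -0.0141 and -0.0091 m and distance of dot from where it was at the start of the episode between 0.0262 and 0.0312 m) or (x of dot in the frame of fixture between -0.0363 and -0.0313 m and y of dot in the frame of fixture between 0.0011 and 0.0061 m and distance of dot from where it was at the start of the episode between 0.0315 and 0.0365 m) or (x of dot in the frame of fixture between -0.0293 and -0.0243 m and y of dot in the frame of fixture between 0.0184 and 0.0234 m and distance of dot from where it was at the start of the episode between 0.0394 and 0.0444 m) or (x of dot in the frame of fixture between -0.0163 and -0.0113 m and y of dot in the frame of fixture between 0.0286 and 0.0336 m and distance of dot from where it was at the start of the episode between 0.0439 and 0.0489 m) or (x of dot in the frame of fixture between -0.0025 and 0.0025 m and y of dot in the frame of fixture between 0.0315 and 0.0365 m and distance of dot from where it was at the start of the episode between 0.043 and 0.048 m) or (x of dot in the frame of fixture between 0.0069 and 0.0119 m and y of dot in the frame of fixture between 0.0302 and 0.0352 m and distance of dot from where it was at the start of the episode between 0.0355 and 0.0405 m)) and value of joint lock above 0.027 m); the robot touches nothing.
It fails at once if the knob is squeezed or loaded with more than 60 N (contact force between the fingers and dial above 60 N).
It fails at once if the lock is loaded with more than 25 N (contact force between the arm and lock above 25 N).
It fails at once if the lock is slid across while the knob is not in the third notch (value of joint lock above 0.014 m and not ((x of dot in the frame of fixture between -0.0344 and -0.0294 m and y of dot in the frame of fixture between -0.0141 and -0.0091 m and distance of dot from where it was at the start of the episode between 0.0262 and 0.0312 m) or (x of dot in the frame of fixture between -0.0363 and -0.0313 m and y of dot in the frame of fixture between 0.0011 and 0.0061 m and distance of dot from where it was at the start of the episode between 0.0315 and 0.0365 m) or (x of dot in the frame of fixture between -0.0293 and -0.0243 m and y of dot in the frame of fixture between 0.0184 and 0.0234 m and distance of dot from where it was at the start of the episode between 0.0394 and 0.0444 m) or (x of dot in the frame of fixture between -0.0163 and -0.0113 m and y of dot in the frame of fixture between 0.0286 and 0.0336 m and distance of dot from where it was at the start of the episode between 0.0439 and 0.0489 m) or (x of dot in the frame of fixture between -0.0025 and 0.0025 m and y of dot in the frame of fixture between 0.0315 and 0.0365 m and distance of dot from where it was at the start of the episode between 0.043 and 0.048 m) or (x of dot in the frame of fixture between 0.0069 and 0.0119 m and y of dot in the frame of fixture between 0.0302 and 0.0352 m and distance of dot from where it was at the start of the episode between 0.0355 and 0.0405 m))).
It fails at once if a bystander is shifted by more than 10 mm (distance of any of marking_blue_mid, screw_tin_mid, gauge_plate_mid from where it was at the start of the episode above 0.01 m).
It also fails if it takes over 69 s, if anything falls off the work surface, if the arm or the gripper's body presses on something with over 40 N, if the wrist force passes 120 N, or if a joint passes its speed limit or range.

### The arm

A 6-joint arm with a two-finger parallel gripper is mounted at the origin on a cart in front of the work surface, level with it; the furniture and walls round the work are solid. World frame = base frame: x ahead of the robot, y to its left, z up, the work surface at z = 0. Lengths are in mm, angles in rad, forces in N, time in s.
With the tool pointing down it reaches from about 375 to 750 mm from the base axis. Payload 9 kg.
Tool frame: the origin (TCP) lies midway between the tips of the shut fingers; the grasp point (between the pads) lies 19 mm behind it (bot.grasp_offset is the distance from the TCP to the grasp point, in mm); z points along the fingers, y is the line along which they close (so a half turn about z gives the same grasp; the last joint's range is limited). The gripper opens to 85 mm and grips with 20 to 120 N. Pads are 22 mm wide; open, the fingers measure 114 mm over their backs; the gripper's body (76 mm by 85 mm) begins 54 mm behind the grasp point. The pads swing forward as they close: fully open they stand 13 mm farther back than shut.
Start: joints at [-1.487, 0.104, 0.097, 1.564, 0, 1.353], TCP at [178.353, -572.911, 231.331] pointing down, gripper open.
Joint ranges: [-2.99, 2.99], [-0.84, 1.86], [-1.1, 1.16], [-1.84, 2.11], [-1.51, 1.56], [-3.14, 3.14]. Speed limits (rad/s): [2.22, 2.22, 2.57, 3.14, 3.14, 3.14].

### API

Orientations are given as a unit quaternion [x, y, z, w].
In Python, from rig import bot, jaws, kin, optics, finder, readout gives the robot as it stands. Calls block until the motion is done:
- bot.move_pose(position, orientation): joint-space move of the TCP to a pose.
- bot.move_straight(position, ori=None, max_speed=150): straight line of the TCP; ori=None keeps the orientation; max_speed is the mean speed in mm/s.
- bot.movej(angles): joint-space move.
- jaws.open_gripper() and jaws.grasp(): open the fingers fully, or close them until they stop; the grip force is fixed at half the most.
- bot.wait(seconds).
- kin.ik(position, orientation): joint angles nearest the present ones, or None.
- optics.get_image(name): name is "side" or "top"; returns the picture (384x512x3 uint8, red, green, blue); there is no depth.
- optics.get_calibration(name): a dict with "fx", "fy", "cx", "cy" (pixels), "rvec" (rotation vector, rad) and "tvec" (3), from world to camera coordinates, as OpenCV has them. Camera axes: x right, y down, z forward; pixel columns grow to the right and rows downward; lengths in mm; the calibration is good to about 2 mm. A picture is of the moment at which its call begins. get_calibration takes no time and is no camera call.
A pose or a line that the arm cannot do raises bot.IKError and nothing moves.
- bot.finish_job(): hands the job in; it is judged then, once.
Trained networks look in the newest picture that a camera, given by its name, has taken for a name from the list of things; names that differ only in an ending like _2 or _b are one class to them, and where a whole thing is asked for, a point or a joint stands for the part that bears it (a point fixed in the world has none). Each returns a list of dicts, best first, with "score" (0 to 1); they miss things now and then, are a little off and sometimes report something else, mostly with a low value. They report only what shows in the picture. A call takes as long as a camera call.
- finder.boxes_of(name, camera): "point" ([x, y, z] in mm, in the coordinates of the camera as it stood for that picture, good to about 4 mm: the middle of the surface that is visible of it).
Readings, each from a call of its own:
- readout.read_t(): time.
- readout.read_joint_positions(): joint angles.
- readout.read_joint_velocities(): joint speeds.
- readout.read_effort(): joint torques, N m.
- readout.read_tool_pos(): TCP position.
- readout.read_ee_rot(): TCP orientation.
- readout.read_wrist_force(): force on the tool from outside, world axes, zero at the start.
- readout.read_torque(): the same for the moment, N m.
- readout.read_grip_width(): finger opening in mm.
- readout.read_grip_force(): force on a finger pad.
Only numpy, scipy, OpenCV 4.12 (cv2) and the standard library are available. Lean on these libraries where they do the work, as an engineer would, in place of code of your own. Each camera call takes 0.05 s, during which the arm holds its last target. There are 200 camera calls.

## Working session

There is one attempt and no reset: what is moved stays moved. The work goes in short steps, each a Python script; the robot and the scene stay as the last script left them, time stands still between calls to the robot, and variables do not carry over. Pictures are saved under pics/ and viewed, at most 10 in all, crops included, and the job is handed in when it is done.

```bash
ls; mkdir -p pics; cat > h.py <<'E'
import numpy as np, cv2
from rig import bot, jaws, kin, optics, finder, readout
def cal(c):
    k=optics.get_calibration(c); R=cv2.Rodrigues(np.array(k["rvec"],float))[0]; t=np.array(k["tvec"],float).ravel()
    return np.array([[k["fx"],0,k["cx"]],[0,k["fy"],k["cy"]],[0,0,1.]]),R,t
def pix(c,p):
    K,R,t=cal(c); q=K@(R@np.array(p,float)+t); return q[:2]/q[2]
def onz(c,uv,z):
    K,R,t=cal(c); d=R.T@np.linalg.solve(K,[uv[0],uv[1],1.]); o=-R.T@t
    return o+d*(z-o[2])/d[2]
def find(n,c):
    K,R,t=cal(c)
    return [(round(d["score"],2),np.round(R.T@(np.array(d["point"])-t),1)) for d in finder.boxes_of(n,c)[:2]]
def snap(c,f):
    im=optics.get_image(c); cv2.imwrite(f"pics/{f}.png",im[:,:,::-1]); return im
E
python3 - <<'E'
from h import *
for c in("top","side"):
    snap(c,c+"0")
    K,R,t=cal(c);print(c,K[0,0],-R.T@t)
    for n in("fixture","knob_grip","dot","lock_tab","detent","marking_blue_mid","screw_tin_mid","gauge_plate_mid"): print(n,find(n,c))
print(readout.read_t())
E
```

```text
pics
top 422.1226160346018 [ 399.16324139  -41.13607561 1222.04497085]
fixture [(0.68, array([515. ,  -7.4,  32.8]))]
knob_grip [(0.88, array([516. ,  -5.6,  33.7]))]
dot [(0.65, array([523.5,  29.1,  57.2]))]
lock_tab [(0.53, array([491.4, -77.6,  31.2]))]
detent [(0.83, array([514.2,  -7.5,  34.4])), (0.21, array([490.5, -76. ,  25.8]))]
marking_blue_mid [(0.71, array([716.9, 260.6,  44.8]))]
screw_tin_mid [(0.94, array([513.5, 273. ,  11.9]))]
gauge_plate_mid [(0.86, array([ 510.3, -349.9,    8.5]))]
side 425.82955394114657 [189.05474529 861.82050934 884.33534314]
fixture [(0.98, array([504.6,  39.4,  33.8]))]
knob_grip [(0.75, array([509.1,  39.2,  36.5]))]
dot [(0.78, array([517.7,  44.3,  55.9]))]
lock_tab [(0.77, array([490.8, -68.4,  29. ]))]
detent [(0.95, array([509.2,  41.4,  30.2]))]
marking_blue_mid [(0.83, array([718.1, 263.5,  40.6]))]
screw_tin_mid [(0.77, array([511.5, 264.7,  25.1])), (0.59, array([510. ,  38.7,  33.7]))]
gauge_plate_mid [(0.61, array([ 511.1, -347.6,    4.1])), (0.54, array([489.8, -64.4,  35.1]))]
0.9
```

```bash
python3 - <<'E'
from h import *
for c in("top","side"):
    im=cv2.imread(f"pics/{c}0.png"); u,v=pix(c,[510,-5,50]).astype(int); print(c,u,v)
    x0,y0=max(u-60,0),max(v-60,0); print(x0,y0)
    cv2.imwrite(f"pics/{c}0c.png",cv2.resize(im[y0:y0+120,x0:x0+120],None,fx=5,fy=5,interpolation=cv2.INTER_CUBIC))
E
```

```text
top 238 232
178 172
side 279 221
219 161
```

View pics/top0c.png

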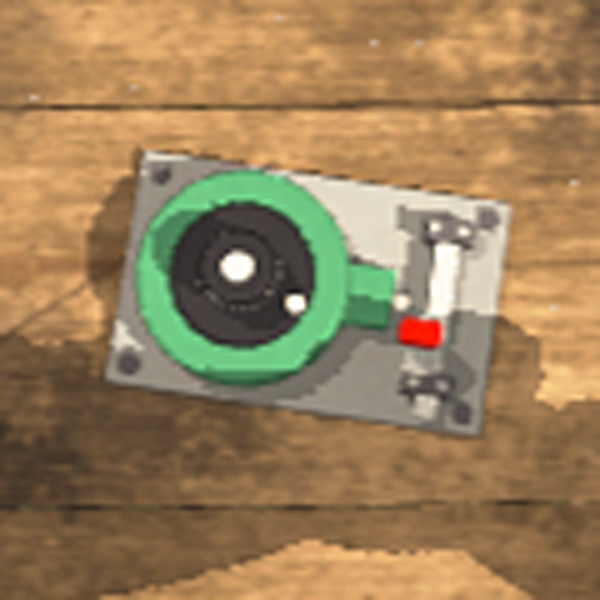

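View pics/side0c.png

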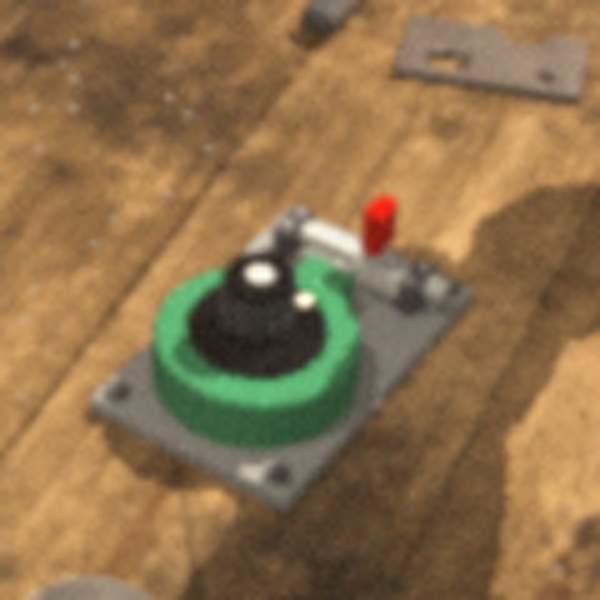

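View pics/top0.png

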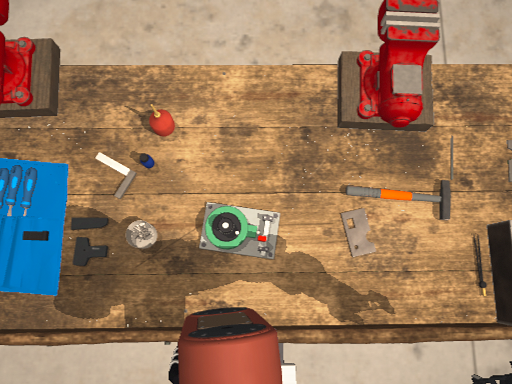

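```bash
python3 - <<'E'
from h import *
T=lambda a,b:((a+.5)/5-.5+178,(b+.5)/5-.5+172)
S=lambda a,b:((a+.5)/5-.5+219,(b+.5)/5-.5+161)
# refine blobs by centroid
def blob(c,uv,lo):
    im=cv2.imread(f"pics/{c}0.png").astype(int); u,v=np.round(uv).astype(int)
    w=im[v-4:v+5,u-4:u+5].min(2); w=np.clip(w-lo,0,None); Y,X=np.mgrid[v-4:v+5,u-4:u+5]; return ((X*w).sum()/w.sum(),(Y*w).sum()/w.sum())
print("corners",[onz("top",T(*p),12)[:2].round(1) for p in[(145,150),(512,203),(482,436),(107,380)]])
print("cornersS",[onz("side",S(*p),12)[:2].round(1) for p in[(300,205),(475,293),(285,508),(92,402)]])
print("cap", onz("top",blob("top",T(237,266),110),91).round(1), onz("side",blob("side",S(261,275),110),91).round(1))
print("dot", onz("top",blob("top",T(296,303),110),54.5).round(1), onz("side",blob("side",S(304,300),130),54.5).round(1))
print("tab", onz("top",T(420,328),83).round(1), onz("side",S(384,203),83).round(1), onz("side",S(378,228),68).round(1))
im=cv2.imread("pics/top0.png").astype(int)
g=(im[...,1]-im[...,2]>40)&(im[...,1]-im[...,0]>20); g[:, :195]=0; g[:,248:]=0
ys,xs=np.nonzero(g); h=cv2.convexHull(np.c_[xs,ys].astype(np.int32)); print("housing",cv2.minEnclosingCircle(h), onz("top",cv2.minEnclosingCircle(h)[0],48).round(1))
E
```

```text
corners [array([604.5,  88.2]), array([ 571.5, -124.3]), array([ 438.1, -104.5]), array([472. , 108.5])]
cornersS [array([ 564.4, -128. ]), array([435.3, -99.5]), array([468.8, 114.3]), array([600.6,  90.1])]
cap [527.3  29.7  91. ] [526.6  27.5  91. ]
dot [ 5.108e+02 -5.000e-01  5.450e+01] [509.8  -2.9  54.5]
tab [493.8 -68.4  83. ] [490.3 -72.   83. ] [490.5 -66.1  68. ]
housing ((226.69354248046875, 227.5725860595703), 21.985851287841797) [524.5  27.7  48. ]
```

```bash
cat >> h.py <<'E'
from scipy.spatial.transform import Rotation as Rn
AX=np.array([526.5,28.6])
def quat(psi):
    c,s=np.cos(psi),np.sin(psi); return Rn.from_matrix(np.array([[-s,c,0],[c,s,0],[0,0,-1]])).as_quat()
def uv(a): return np.array([np.cos(a),np.sin(a)])
def F(): return np.array(readout.read_wrist_force())
E
python3 - <<'E'
from h import *
for psi in(0,np.pi):
  for a in np.radians([0,-30,-60]):
    q=kin.ik(list(AX)+[60],quat(psi+a)); print(round(np.degrees(psi+a)),None if q is None else np.round(q,2))
E
```

```text
0 [-0.19 -0.08 -0.4   1.25  0.    1.38]
-30 [-0.19 -0.08 -0.4   1.25  0.    1.9 ]
-60 [-0.19 -0.08 -0.4   1.25  0.    2.42]
180 [-0.19 -0.08 -0.4   1.25  0.   -1.76]
150 [-0.19 -0.08 -0.4   1.25  0.   -1.24]
120 [-0.19 -0.08 -0.4   1.25  0.   -0.72]
```

```bash
python3 - <<'E'
from h import *
bot.move_pose([*AX,200],quat(0)); print(readout.read_t(),readout.read_grip_width())
bot.move_straight([*AX,110],max_speed=120)
F0=F(); bot.move_straight([*AX,47],max_speed=60); print(readout.read_t(),F0.round(2),(F()-F0).round(2))
u=uv(0); d=0
bot.move_straight([*(AX-15*u),47],max_speed=60); F0=F(); T0=np.array(readout.read_torque()); np.save("F0.npy",np.r_[F0,T0])
print("t",readout.read_t(),F0.round(2),T0.round(3))
d=15
while d<30:
    d+=0.7; bot.move_straight([*(AX-d*u),47],max_speed=20); f=F()-F0
    if abs(f[0])>6: break
print(d,f.round(2),readout.read_grip_force(),readout.read_grip_width(),readout.read_tool_pos(),readout.read_t())
E
```

```text
3.3667 85.59157357575275
5.4667 [ 0.93  0.19 -0.16] [-1.19 -0.82  0.44]
t 5.8667 [-0.54  0.13 -0.03] [-0.024 -0.01  -0.002]
21.999999999999993 [ 7.33 -0.72 -4.44] 3.586493768671062 85.37406453308589 [505.37152282  28.56070046  47.102355  ] 8.3667
```

```bash
cat >> h.py <<'E'
def meas(d,psi):
    z=np.load("F0.npy"); f=F()-z[:3]; T=np.array(readout.read_torque())-z[3:]; u=uv(psi)
    r=-d*u/1e3; M=T[2]+r[0]*f[1]-r[1]*f[0]
    return f@[*u,0], f@[-u[1],u[0],0], f[2], T[2], M
E
python3 - <<'E'
from h import *
d=22.0; psi=0
m=meas(d,0)
while m[0]<30 and d<26:
    d+=0.25 if m[0]<22 else 0.12; bot.move_straight([*(AX-d*uv(0)),47],max_speed=20); m=meas(d,0); print(round(d,2),np.round(m,2),round(readout.read_grip_force(),1))
print(readout.read_t(),readout.read_grip_width()); open("d","w").write(str(d))
E
```

```text
22.25 [ 9.59  0.03 -4.41  0.03  0.03] 4.3
22.5 [11.55  0.4  -6.68 -0.02 -0.03] 5.1
22.75 [12.15  0.73 -6.23  0.09  0.07] 5.8
23.0 [13.59  0.91 -8.58  0.09  0.07] 6.6
23.25 [15.22  1.   -9.58  0.08  0.06] 7.4
23.5 [ 17.49   1.57 -11.55   0.03  -0.  ] 8.1
23.75 [ 17.17   0.63 -11.62   0.03   0.02] 8.9
24.0 [ 20.75   1.76 -12.49   0.1    0.06] 9.7
24.25 [ 21.78   1.45 -14.25   0.14   0.11] 10.4
24.5 [ 22.97   1.71 -16.41   0.09   0.04] 11.2
24.62 [ 23.9    1.11 -16.29   0.08   0.05] 11.6
24.74 [ 24.93   1.2  -16.82   0.13   0.1 ] 12.0
24.86 [ 25.56   1.28 -17.74   0.11   0.08] 12.3
24.98 [ 24.89   1.72 -18.82   0.13   0.09] 12.7
25.1 [ 26.62   2.13 -17.54   0.08   0.03] 13.1
25.22 [ 28.22   1.81 -19.8    0.12   0.08] 13.5
25.34 [ 28.63   1.66 -19.88   0.19   0.15] 13.8
25.46 [ 30.04   1.1  -19.59   0.15   0.12] 14.2
12.8667 85.45063304645718
```

```bash
python3 - <<'E'
from h import *
d=float(open("d").read())
for z in(46.3,45.6):
    bot.move_straight([*(AX-d*uv(0)),z],max_speed=20); print(z,np.round(meas(d,0),2))
psi=0
for a in range(2,25,2):
    psi=-np.radians(a); bot.move_straight([*(AX-d*uv(psi)),z],quat(psi),max_speed=20)
    m=meas(d,psi); print(a,round(d,2),np.round(m,2),round(readout.read_grip_force(),1),round(readout.read_t(),2))
    d+=np.clip((32-m[0])/6.4*0.5,-.4,.4)
    if np.hypot(m[0],np.hypot(m[1],m[2]))>48: print("high");break
open("d","w").write(f"{d}")
E
```

```text
46.3 [ 26.1    0.85 -13.98   0.11   0.09]
45.6 [22.18  2.5  -9.39  0.15  0.09]
2 25.46 [22.91  5.01 -9.    0.3   0.18] 11.2 13.62
4 25.86 [25.74  9.2  -9.92  0.44  0.2 ] 12.6 13.87
6 26.26 [ 27.36   4.6  -13.28   0.23   0.11] 13.4 14.12
8 26.62 [ 28.59  -2.32 -14.9   -0.1   -0.04] 14.0 14.37
10 26.89 [ 28.99  -5.67 -15.19  -0.32  -0.17] 14.3 14.62
12 27.12 [ 30.39  -3.66 -14.86  -0.19  -0.09] 15.0 14.87
14 27.25 [ 31.86   0.18 -16.41   0.    -0.  ] 15.5 15.12
16 27.26 [ 31.44   4.37 -16.6    0.2    0.08] 15.6 15.37
18 27.31 [ 31.95   7.35 -16.96   0.34   0.14] 15.8 15.62
20 27.31 [ 33.27   9.58 -17.52   0.42   0.16] 15.8 15.87
22 27.21 [ 31.76   2.29 -15.93   0.13   0.07] 15.1 16.12
24 27.23 [ 30.11  -1.49 -13.83  -0.11  -0.07] 14.7 16.37
```

```bash
python3 - <<'E'
from h import *
d=float(open("d").read()); z=45.6
for a in range(26,54,2):
    psi=-np.radians(a); bot.move_straight([*(AX-d*uv(psi)),z],quat(psi),max_speed=20)
    m=meas(d,psi); print(a,round(d,2),np.round(m,2),round(readout.read_grip_force(),1),round(readout.read_t(),2))
    d+=np.clip((31-m[0])/6.4*0.5,-.4,.4)
    if np.linalg.norm(m[:3])>48: print("high");break
    if a>=46 and m[4]>0.0: break
open("d","w").write(f"{d}"); open("a","w").write(str(a))
E
```

```text
26 27.38 [ 30.42  -5.65 -14.06  -0.33  -0.18] 14.7 16.62
28 27.42 [ 3.038e+01 -3.860e+00 -1.352e+01 -1.400e-01 -3.000e-02] 14.8 16.87
30 27.47 [ 3.091e+01 -5.000e-01 -1.415e+01 -2.000e-02 -1.000e-02] 15.1 17.12
32 27.48 [ 31.42   3.75 -15.12   0.2    0.1 ] 15.2 17.37
34 27.44 [ 30.5    6.43 -15.62   0.33   0.15] 15.1 17.62
36 27.48 [ 31.54   8.31 -16.91   0.43   0.2 ] 15.2 17.87
38 27.44 [ 31.19   4.38 -14.76   0.24   0.12] 14.8 18.12
40 27.43 [ 2.949e+01  1.730e+00 -1.142e+01  2.000e-02 -2.000e-02] 14.5 18.37
42 27.54 [ 29.6   -2.23 -10.42  -0.15  -0.09] 14.6 18.62
44 27.65 [ 30.11  -4.48 -10.25  -0.33  -0.2 ] 14.7 18.87
46 27.72 [29.98 -4.86 -8.25 -0.27 -0.14] 14.8 19.12
48 27.8 [ 3.194e+01 -9.100e-01 -1.030e+01 -6.000e-02 -3.000e-02] 15.1 19.37
50 27.73 [ 30.29   3.08 -11.52   0.13   0.04] 15.0 19.62
```

```bash
cat >> h.py <<'E'
YAW=-0.155
def fx(x,y): return AX+x*uv(YAW)+y*uv(YAW+np.pi/2)
E
python3 - <<'E'
from h import *
d=float(open("d").read()); psi=-np.radians(49); q=quat(psi)
bot.move_straight([*(AX-d*uv(psi)),45.6],q,max_speed=20); print(np.round(meas(d,psi),2))
bot.move_straight([*AX,46],max_speed=60); bot.move_straight([*AX,170],max_speed=150)
P=fx(-70,-101.8); print(P)
qs=[quat(YAW+np.pi/2),quat(YAW-np.pi/2)]; js=[kin.ik([*P,170],k) for k in qs]
cur=np.array(readout.read_joint_positions()); k=int(np.argmin([9 if j is None else abs(j[5]-cur[5]) for j in js])); print(k,js[k])
bot.move_pose([*P,170],qs[k]); jaws.grasp(); print(readout.read_t(),readout.read_grip_width())
for c in("top","side"): 
    im=snap(c,c+"1"); print(find("dot",c),find("lock_tab",c))
    u,v=pix(c,[510,-5,50]).astype(int); cv2.imwrite(f"pics/{c}1c.png",cv2.resize(im[v-60:v+60,u-60:u+60,::-1],None,fx=5,fy=5,interpolation=cv2.INTER_CUBIC))
a=cv2.imread("pics/top1c.png");b=cv2.imread("pics/side1c.png")
cv2.imwrite("pics/both1.png",cv2.resize(np.hstack([a,b]),(800,400)))
E
```

```text
[ 31.51   0.32 -10.81   0.09   0.08]
[441.62329874 -61.17296688]
1 [-0.4325876  -0.38235391 -0.45949242  1.49365782  0.          2.86400505]
22.875 -0.12853542523485997
[(0.58, array([531.4,  45.5,  51.2]))] []
[(0.97, array([521.3,  43.4,  57. ]))] [(0.6, array([491.5, -66.6,  32.9]))]
```

View pics/both1.png

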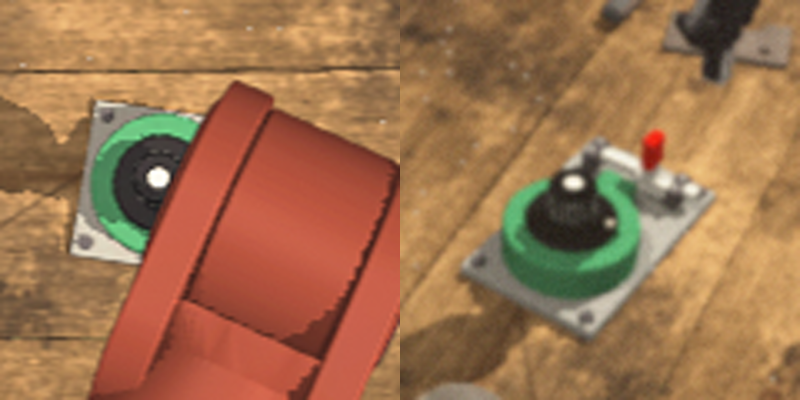

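```bash
python3 - <<'E'
from h import *
im=cv2.imread("pics/side1.png").astype(int); u0,v0=pix("side",[510,-5,50]).astype(int)-60
u,v=u0+int(round(315/5)),v0+int(round(333/5))
w=np.clip(im[v-3:v+4,u-3:u+4].min(2)-90,0,None); Y,X=np.mgrid[v-3:v+4,u-3:u+4]; p=onz("side",((X*w).sum()/w.sum(),(Y*w).sum()/w.sum()),54.5)[:2]
r=p-AX+[0,1.2]  # side camera reads about 1.2 mm low in y
print("dot f",r@uv(YAW),r@uv(YAW+np.pi/2),"want -31.9 -11.6", np.hypot(*r))
ok=np.hypot(r@uv(YAW)+31.9,r@uv(YAW+np.pi/2)+11.6)<5
if ok:
    bot.move_straight([*fx(-70,-101.8),58],max_speed=100); F0=F(); x=-70; print(F0)
    bot.move_straight([*fx(-50,-101.8),58],max_speed=50); F0=F(); x=-50
    while x<-30:
        x+=1; bot.move_straight([*fx(x,-101.8),58],max_speed=20); f=(F()-F0)[:2]@uv(YAW)
        if f<-1.5: break
    print(x,f,readout.read_t())
E
```

```text
dot f -33.11412101506234 -11.009201614241887 want -31.9 -11.6 34.896239493435665
[-0.58448611 -0.05231005 -0.9285882 ]
-35 -1.611557928387662 28.7417
```

```bash
python3 - <<'E'
from h import *
x=-35.0; F0=np.array([-0.5,0,-.5]); log=[]
while x<0:
    x+=1.5 if x<-14 else 0.4; bot.move_straight([*fx(x,-101.8),58],max_speed=15); f=(F())[:2]@uv(YAW); log.append((round(x,1),round(float(f),1)))
    if f<-9: break
print(log,readout.read_t(),readout.read_tool_pos())
E
```

```text
[(-33.5, -1.9), (-32.0, -1.7), (-30.5, -1.2), (-29.0, -1.0), (-27.5, -0.8), (-26.0, -1.3), (-24.5, -1.1), (-23.0, -1.3), (-21.5, -0.9), (-20.0, -1.2), (-18.5, -1.3), (-17.0, -2.1), (-15.5, -0.8), (-14.0, -1.2), (-13.6, -2.1), (-13.2, -3.0), (-12.8, -1.7), (-12.4, -2.8), (-12.0, -2.7), (-11.6, -2.3), (-11.2, -1.7), (-10.8, -1.8), (-10.4, -1.8), (-10.0, -2.8), (-9.6, -2.1), (-9.2, -1.7), (-8.8, -1.3), (-8.4, -2.4), (-8.0, -4.0), (-7.6, -6.2), (-7.2, -9.3)] 36.4917 [502.84459629 -70.72498175  57.99150693]
```

```bash
python3 - <<'E'
from h import *
bot.move_straight([*fx(-40,-101.8),58],max_speed=80); bot.move_straight([*fx(-60,-101.8),200],max_speed=150)
bot.move_pose([400,-300,250],readout.read_ee_rot()); bot.wait(0.3)
im=snap("top","top2"); u,v=pix("top",[510,-5,50]).astype(int)
cv2.imwrite("pics/top2c.png",cv2.resize(im[v-60:v+60,u-60:u+60,::-1],None,fx=5,fy=5,interpolation=cv2.INTER_CUBIC)); print(readout.read_t())
E
```

```text
39.4833
```

View pics/top2c.png

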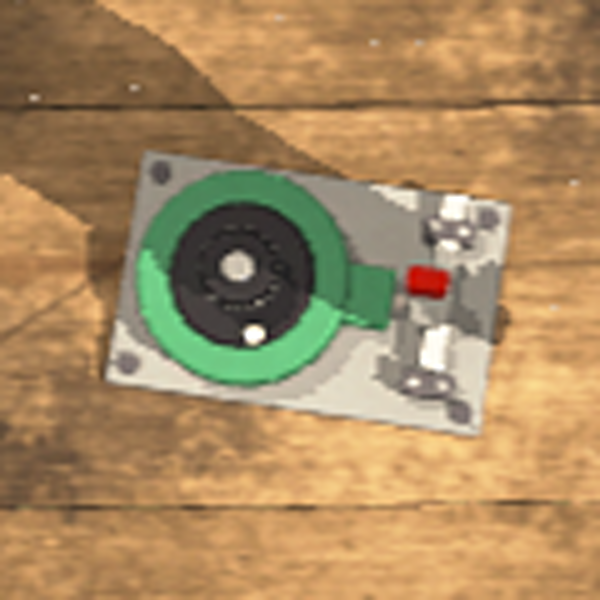

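The picture shows the dot at crop (255,334), about 28.5 mm from its start (28.7 mm expected for the third notch). The red tab is at (428,282), about 27 mm further on and against its stop.

```bash
python3 -c "
from h import *
print(bot.finish_job())"
```

```text
the job is handed in; nothing more can be done
None
```

I turned the knob three clicks clockwise, counted by feel, and let go; the last picture puts the dot within about 1 mm of the third notch. I then pushed the lock tab home to its hard stop, went nowhere near the bystanders, and handed the job in at about 40 s; no verdict came back.

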